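Shut and lock the tray warmer's service hatch

ROBOT

A 6-joint arm with a two-finger parallel gripper is mounted at the origin on the work surface. World frame = base frame: x ahead of the robot, y to its left, z up, the work surface at z = 0. Lengths are in m, angles in rad, forces in N, time in s.
With the tool pointing down it reaches from about 0.35 to 0.975 m from the base axis. Payload 4.9 kg.
Tool frame: the origin (TCP) lies midway between the tips of the shut fingers; the grasp point (between the pads) lies behind it (manip.tcp_to_grasp is the z of the grasp point in the tool frame, in m); z points along the fingers, y is the direction in which the jaws open and shut (so a half turn about z gives the same grasp; the last joint's range is limited). The gripper opens to 85 mm and grips with 20 to 120 N. Pads are 22 mm wide; open, the fingers measure 114 mm over their backs; the gripper's body (76 mm by 85 mm) begins 54 mm behind the grasp point. The pads swing forward as they close: fully open they stand 13 mm farther back than shut.
Start: joints at [-1.374, 0.053, 1.613, -0, 1.476, -0.119], TCP at [0.194, -0.594, 0.231] pointing down, gripper open.
Joint ranges: [-3.01, 3.01], [-1.01, 2.22], [0.06, 2.58], [-1.02, 4.17], [0.09, 2.62], [-3.14, 3.14]. Speed limits (rad/s): [2.57, 2.57, 3.14, 3.14, 3.14, 3.14].

INTERFACE

Orientations are given as a unit quaternion [w, x, y, z].
In Python, from plant import status, vision, order, regions_of, manip gives the robot as it stands. The module is installed in compiled form; this text tells all that it offers.
- The arm moves only by the shell command python3 -m crank 'ROWS'. ROWS is JSON, one flat list of numbers, 5 for each row, row after row: the shift along the tool's x, y, z in mm, then the turn about the tool's z in degrees, then the opening in per cent of the stroke, from 0 (shut) to 100 (fully open). In form: [tx, ty, tz, yaw, fingers, tx, ty, tz, yaw, fingers, ...]. A call has exactly 10 rows; each row is the pose to reach, as a shift and turn from the pose commanded when the call began, along the tool's axes at that moment; what a row does not reach only later rows make up. A row lasts 1/10 s, in which the tool goes at most 50 mm and 8.59 degrees, less where a joint would pass 70% of its speed; a pose out of reach is approached as far as the arm can. A call with a gripper value outside its range is refused whole. The fingers move at their own pace and stop on an object; the grip force is fixed at half the most. Time passes only in rows, so rows that repeat a pose let the fingers close, or fill a call up. It gives the time, the measured TCP pose, the force and the opening at its end, in the units of the state.
- status.state(): the state, without advancing time (a new reading comes with each control period).
- vision.grab_frame(name): name is "side" or "top"; returns (picture, depth): 480x640x3 uint8, red, green, blue; 480x640 float32, m along the optical axis (not along the pixel's ray), 0 where there is no reading.
- vision.get_calibration(name): a dict with "camera_matrix" (3x3 intrinsics, pixels), "k1" (the pictures are not rectified: a ray, as slopes to the right and down, at radius r is drawn at 1 + k1 r^2 times it, then the intrinsics apply), "R" (3x3) and "t" (3): a world point X has camera coordinates R X + t. Camera axes: x right, y down, z forward; pixel columns grow to the right and rows downward; lengths in m; the calibration is good to about 2 mm. A picture is of the moment at which its call begins. get_calibration takes no time and is no camera call.
- order.job_done(): hands the job in, once; it reports no verdict.
Trained networks look in the newest picture that a camera, given by its name, has taken for a name from the list of things; names that differ only in an ending like _2 or _b are one class to them, and where a whole thing is asked for, a point or a joint stands for the part that bears it (a point fixed in the world has none). Each returns a list of dicts, best first, with "confidence" (0 to 1); they miss things now and then, are a little off and sometimes report something else, mostly with a low value. They report only what shows in the picture. A call takes as long as a camera call.
- regions_of(camera, name): "region" (480x640 bool, what is visible of it) and "extent" ([centre column, centre row, width, height] in pixels, round what is visible of it).
The state is a dict: "time": time; "joint_pos": joint angles; "joint_vel": joint speeds; "joint_efforts": joint torques, N m; "tool_pos": TCP position; "tool_rot": TCP orientation; "contact_force": force on the tool from outside, world axes, zero at the start; "ft_torque": the same for the moment, N m; "gripper_width": opening from 0.0 (shut) to 1.0 (fully open).
Only numpy, scipy, OpenCV 4.12 (cv2) and the standard library are available. Lean on these libraries where they do the work, as an engineer would, in place of code of your own. Each camera call takes 0.05 s, during which the arm holds its last target. There are 200 camera calls.

TASK

The tray warmer's service hatch has been left open. Swing it fully shut, then press the red winged stud down until you feel it bottom gently and turn it a quarter turn clockwise until its cam catches, and let go so that the hatch stays shut and locked. Never force the stud (down, round or up), and leave the pastry tray, the jar and the foam trays alone.

Things in the scene. Friction and masses are not known exactly. Their poses are not given: they have to be found in the camera images.
- warmer: Stainless countertop tray warmer, 260 mm (x) by 340 mm (y), 70 mm high, top flat; origin at the centre of its underside, x pointing away from the robot. On the right half of its top a bare aluminium hatch plate, 160 (x) by 150 (y) by 4 mm, hinged along its far edge, covers the service compartment and carries a captive red winged quarter-turn stud.
- hatch (a joint): Opening of the hatch in rad: 0 fully shut, growing as it swings up; 0.35 to 0.75 at the start. The hinge is stiff: the hatch stays where it is left, and about 2 N at its free edge moves it. Shut, its underside is 0.5 mm above the warmer's top.
- hatch_hinge (a point): Middle of the hinge line, at the hatch's underside and far edge. The frame turns with the hatch: x from the free edge to the hinge, y along the hinge line, z out of the hatch's outer face (up when shut).
- hatch_edge (a point): Point on the hatch's outer face, on its centre line, 15 mm in from the free edge and 145 mm from the hinge: a place to push it shut. Axes as hatch_hinge.
- stud_grip (a point): Centre of the stud's red wing, 32 mm long (x), 8 thick (y), 18 tall (z, the stud's axis). It stands on a black round head 40 mm across, 5 thick, upper face 9 mm below this point. 105 mm from the hinge on the hatch's centre line; at rest 26 mm off its outer face. Unfastened the wing points at the hinge (along the hatch's x), fastened it lies parallel to the hinge line.
- stud_press (a joint): Depth the stud is pressed into the hatch, m, 0 at rest. Spring: 3 N at rest plus 0.7 N per mm. Hatch shut, the cam below can turn only past the receptacle's lips, 4 to 9 mm deep: it varies and must be felt. 2 mm deeper is a hard bottom (spring 7 to 11 N there); more than 20 N on top of that breaks the rule: push 13 to 18 N in all, then ease up 0.5 to 1.5 mm and turn.
- stud_turn (a joint): Turn of the stud, rad, clockwise seen from above: 0 unfastened, as at the start; at 1.57 the cam, when let go, springs up 2 mm into a notch and holds the hatch; end stop at 1.72. Nearly free (0.02 N m) when pressed deep enough with the hatch shut; if it resists more, the cam is against a lip: do not force it (20 N on the cam is about 0.2 N m).
- pastry_tray: Aluminium tray of small pastries, 190 by 130 by 22 mm, standing on the warmer's left half; origin at the centre of its underside. Leave alone.
- jar: Closed amber jar with red cap, 76 mm across and 120 mm high, on the counter to the warmer's right; origin at the centre of its underside. Leave alone.
- foam_trays: Stack of white foam trays, 180 by 130 by 60 mm, on the counter to the warmer's left; origin at the centre of its underside. Leave alone.

How it is judged:
By the outcome, as a careful person would: the job done as asked, in the order asked, and still so for the second after the job is handed in, with the robot touching nothing.
It also fails if it takes over 56 s, if anything falls off the work surface, if the arm or the gripper's body presses on something with over 40 N, if the wrist force passes 120 N, or if a joint passes its speed limit or range.

## Working session

There is one attempt and no reset: what is moved stays moved. The work goes in short steps, Python scripts to look and compute and a shell command to move; the robot and the scene stay as the last step left them, time stands still between calls to the robot, and variables do not carry over. Pictures are saved under pics/ and viewed, on a budget of 10 in all, crops included, one or two more only if the job needs it, and the job is handed in when it is done.

```bash
mkdir -p pics
cat > h.py <<'E'
import numpy as np, cv2
from plant import status, vision, order, regions_of, manip
def cloud(cam, depth, mask=None):
    c=vision.get_calibration(cam); K=np.array(c["camera_matrix"]); R=np.array(c["R"]); t=np.array(c["t"])
    m=depth>0
    if mask is not None: m&=mask
    v,u=np.nonzero(m)
    d=np.array([c["k1"],0,0,0,0.])
    p=cv2.undistortPoints(np.stack([u,v],1).astype(float)[:,None],K,d)[:,0]
    z=depth[v,u]
    return (np.c_[p*z[:,None],z]-t)@R, u, v
def save(img,name): cv2.imwrite("pics/"+name,img[:,:,::-1])
E
python3 - <<'E'
from h import *
np.set_printoptions(precision=4,suppress=True)
s=status.state(); print({k:s[k] for k in("time","tool_pos","tool_rot","contact_force","ft_torque","gripper_width")}, manip.tcp_to_grasp)
for cam in("top","side"):
    im,d=vision.grab_frame(cam); save(im,cam+"0.png")
    for n in("warmer","hatch","stud_grip","stud_turn","pastry_tray","jar","foam_trays"):
        for r in regions_of(cam,n)[:2]:
            P,_,_=cloud(cam,d,r["region"])
            print(cam,n,round(r["confidence"],2),np.round(r["extent"]),len(P),np.median(P,0) if len(P) else'',np.percentile(P,3,axis=0),np.percentile(P,97,axis=0))
E
```

```text
{'time': 0.0, 'tool_pos': array([ 0.194 , -0.5935,  0.23  ]), 'tool_rot': array([-0.001 ,  0.9876,  0.1572, -0.    ]), 'contact_force': array([-0.5022,  0.3799,  0.5266]), 'ft_torque': array([ 0.0002,  0.0415, -0.0272]), 'gripper_width': 0.9997919751972393} -0.0187
top warmer 0.58 [312. 268. 174. 138.] 13380 [ 0.5435 -0.0033  0.0714] [ 0.4421 -0.1175  0.0117] [0.6967 0.2052 0.1628]
top hatch 0.75 [352. 262.  79.  67.] 4366 [ 0.5787 -0.0316  0.1324] [ 0.5226 -0.1039  0.078 ] [0.6495 0.0381 0.1665]
top stud_grip 0.59 [354. 258.  19.  21.] 276 [ 0.5781 -0.0313  0.1554] [ 0.5621 -0.0484  0.1404] [ 0.5979 -0.0149  0.1711]
top stud_turn 0.68 [356. 262.  22.  22.] 292 [ 0.5785 -0.0315  0.1544] [ 0.5622 -0.0502  0.1366] [ 0.5996 -0.0148  0.1711]
top pastry_tray 0.85 [274. 260.  75.  97.] 5641 [0.5904 0.13   0.0855] [0.5018 0.0655 0.0697] [0.6831 0.1952 0.0949]
top jar 0.73 [430. 307.  45.  37.] 1248 [ 0.4975 -0.1893  0.1191] [ 0.4655 -0.2285  0.0235] [ 0.5287 -0.1663  0.1235]
top foam_trays 0.61 [196. 253.  69.  88.] 5241 [0.5964 0.3047 0.0586] [0.5135 0.2442 0.0206] [0.6837 0.371  0.0621]
s
[... 252 characters left out ...]
2 [348. 176.  27.  21.] 365 [ 0.5793 -0.0287  0.156 ] [ 0.564  -0.0355  0.1408] [ 0.5957 -0.0135  0.1709]
side stud_turn 0.71 [350. 180.  24.  24.] 337 [ 0.5791 -0.0287  0.1562] [ 0.5643 -0.0348  0.1424] [ 0.5952 -0.0135  0.1708]
side pastry_tray 0.83 [333. 283. 134.  98.] 9739 [0.5899 0.136  0.087 ] [0.501  0.0601 0.071 ] [0.6821 0.2    0.0942]
side jar 0.64 [343. 190.  94.  91.] 4609 [ 0.5811 -0.0214  0.1333] [ 0.5233 -0.1012  0.0786] [0.6483 0.0408 0.1667]
side jar 0.56 [392. 151.  40.  64.] 1557 [ 0.4915 -0.1797  0.1053] [ 0.4643 -0.2277  0.028 ] [ 0.5297 -0.1644  0.1228]
side foam_trays 0.83 [316. 411. 146. 121.] 14264 [0.5977 0.3252 0.0588] [0.5146 0.2514 0.0177] [0.6826 0.3779 0.061 ]
```

Run:
```python
from h import *
np.set_printoptions(precision=4,suppress=True)
def run(cam):
    im,d=vision.grab_frame(cam)
    M=regions_of(cam,"hatch")[0]["region"]; W=regions_of(cam,"warmer")[0]["region"]; 
    P,u,v=cloud(cam,d,M)
    Pp=P
    for _ in range(8):
        c=Pp.mean(0); n=np.linalg.svd(Pp-c,full_matrices=False)[2][2]; n*=np.sign(n[2])
        Pp=P[np.abs((P-c)@n)<.003]
    print(cam,"plane n",n,"c",c,"open angle",np.arctan2(np.hypot(n[0],n[1]),n[2]),"dir yaw",np.arctan2(-n[1],-n[0]), len(Pp))
    # hinge yaw
    h=np.cross([0,0,1],n);h/=np.linalg.norm(h);h*=np.sign(h[1]); ax=np.cross(h,[0,0,1]); s=np.cross(h,n)
    print("hinge dir",h,"x dir",ax)
    Pc=Pp-c
    print("slope extents",np.percentile(Pc@s,[.5,2,98,99.5]),"h extents",np.percentile(Pc@h,[.5,2,98,99.5]))
    for a in (np.percentile(Pc@s,[.5,99.5])): print(" edge pt",c+a*s+ h*np.mean(np.percentile(Pc@h,[.5,99.5])))
    q=P[((P-c)@n>.019)]; print("wing pts",len(q),q.mean(0),"h-off",((q-c)@h).mean(),"s-off",((q-c)@s).mean(),"nmax",np.percentile((q-c)@n,97))
    Q,_,_=cloud(cam,d,W); T=Q[np.abs(Q[:,2]-.07)<.004]; r=cv2.minAreaRect(T[:,:2].astype(np.float32)*1000); print("warmer rect",r,np.median(T[:,2]))
for c in("top","side"): run(c)
a=cv2.imread("pics/top0.png")[170:370,130:480]; b=cv2.imread("pics/side0.png")[90:390,230:480]
b=cv2.resize(b,None,fx=2,fy=2)[:600]; a=cv2.resize(a,(300,171)); 
o=np.zeros((600,800,3),np.uint8); o[:b.shape[0],:500]=b; o[:171,500:]=a; cv2.imwrite("pics/v1.png",o)
```

```text
top plane n [ 0.578  -0.0581  0.814 ] c [ 0.5844 -0.033   0.1254] open angle 0.6197940414791266 dir yaw 3.0414046488879984 3749
hinge dir [ 0.1    0.995 -0.   ] x dir [ 0.995 -0.1    0.   ]
slope extents [-0.0737 -0.0722  0.081   0.084 ] h extents [-0.0732 -0.0709  0.0705  0.0729]
 edge pt [ 0.5247 -0.0272  0.1682]
 edge pt [ 0.6524 -0.04    0.0765]
wing pts 83 [ 0.5844 -0.0328  0.163 ] h-off 0.00022243822856676842 s-off -0.021875489213358416 nmax 0.03594474317640969
warmer rect ((570.1350708007812, 43.455841064453125), (340.4292297363281, 260.5069580078125), 84.15797424316406) 0.07041548624510183
side plane n [ 0.5873 -0.0543  0.8075] c [ 0.5848 -0.0233  0.1246] open angle 0.6308348123011263 dir yaw 3.049440825076021 4003
hinge dir [ 0.092   0.9958 -0.    ] x dir [ 0.9958 -0.092   0.    ]
slope extents [-0.0737 -0.0725  0.0793  0.0827] h extents [-0.0832 -0.0794  0.0646  0.0657]
 edge pt [ 0.5247 -0.0265  0.1681]
 edge pt [ 0.6505 -0.0382  0.0758]
wing pts 196 [ 0.5836 -0.0306  0.1602] h-off -0.007348364660179072 s-off -0.021438297194835008 nmax 0.03522702573121382
warmer rect ((569.4878540039062, 44.928619384765625), (342.70745849609375, 259.70050048828125), 84.28153991699219) 0.07053790085048134
```

View pics/v1.png

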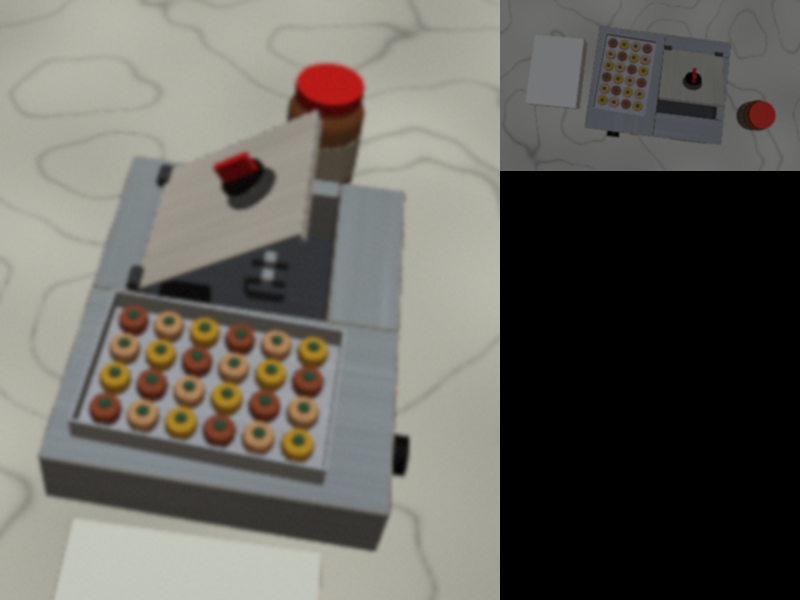

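```bash
python3 -m crank '[36,-30,0,-8,0, 72,-61,0,-16,0, 108,-92,0,-24,0, 144,-122,0,-32,0, 180,-153,0,-40,0, 216,-184,0,-48,0, 252,-214,0,-56,0, 289,-245,0,-64,0, 325,-276,0,-72,0, 361,-306,0,-80,0]'
cat >> h.py <<'E'
def rel(target, yawx):
    """shift (mm, tool axes) and yaw (deg) from measured pose to world target with tool x heading yawx (deg)"""
    from scipy.spatial.transform import Rotation as Ro
    s=status.state(); q=np.array(s["tool_rot"]); R=Ro.from_quat(q[[1,2,3,0]]).as_matrix()
    h=np.degrees(np.arctan2(R[1,0],R[0,0]))
    print("t",round(s["time"],2),"pos",np.round(s["tool_pos"],4),"F",np.round(s["contact_force"],1),"M",np.round(s["ft_torque"],2),"w",round(s["gripper_width"],3),"head",round(h,2),"tilt",np.round(R[:2,2],4))
    for T in np.atleast_2d(target): print("  shift",np.round(R.T@(T-np.array(s["tool_pos"]))*1000,1),"yaw",round((h-yawx+180)%360-180,2))
H=np.array([.6515,-.0395,.0705]); X=np.array([.995,-.099,0]); Y=np.array([.099,.995,0]); Z=np.array([0,0,1.])
E
python3 - <<'E'
from h import *
rel(H-.1113*X+.140*Z,174.3)
E
```

```text
time: 2.1
tool_pos: [0.4429, -0.1893, 0.2317]
tool_rot: [0.001, 0.653, 0.757, 0.0]
contact_force: [0.7, -0.6, -0.6]
gripper_width: -0.001
t 2.1 pos [ 0.4429 -0.1893  0.2317] F [ 0.7 -0.6 -0.6] M [-0.04 -0.02  0.04] w -0.001 head 98.42 tilt [ 0.001  -0.0006]
  shift [144.8 120.3  21.2] yaw -75.88
```

```bash
python3 -m crank '[20,17,2,-8,0, 40,34,4,-16,0, 60,50,6,-24,0, 80,67,9,-32,0, 100,84,11,-40,0, 120,100,13,-48,0, 140,117,17,-56,0, 145,120,21,-64,0, 145,120,21,-72,0, 145,120,21,-76,0]'
python3 - <<'E'
from h import *
A=[H-(r*np.cos(a)-.004*np.sin(a))*X+(r*np.sin(a)+.004*np.cos(a))*Z for r in [.14] for a in (.7,.62,.55,.47,.4,.32,.24,.16,.08,0)]
rel(np.array(A),174.3)
E
```

```text
time: 3.1
tool_pos: [0.5406, -0.0302, 0.21]
tool_rot: [-0.0, 0.049, 0.999, 0.0]
contact_force: [1.4, 0.1, 1.1]
gripper_width: -0.001
t 3.1 pos [ 0.5406 -0.0302  0.21  ] F [1.4 0.1 1.1] M [-0.04 -0.01 -0.04] w -0.001 head 174.37 tilt [-0.0005  0.    ]
  shift [-6.8  1.7 46.3] yaw 0.07
  shift [ 0.3  1.7 54.9] yaw 0.07
  shift [ 5.9  1.7 62.9] yaw 0.07
  shift [11.7  1.7 72.6] yaw 0.07
  shift [16.1  1.7 81.3] yaw 0.07
  shift [20.3  1.7 91.7] yaw 0.07
  shift [ 23.7   1.7 102.4] yaw 0.07
  shift [ 26.2   1.7 113.3] yaw 0.07
  shift [ 27.9   1.7 124.4] yaw 0.07
  shift [ 28.6   1.7 135.5] yaw 0.07
```

```bash
python3 -m crank '[0,2,20,0,0, 0,2,38,0,0, 1,2,47,0,0, 1,2,56,0,0, 6,2,64,0,0, 12,2,73,0,0, 16,2,82,0,0, 20,2,92,0,0, 24,2,102,0,0, 26,2,110,0,0]'
python3 - <<'E'
from h import *
rel(H-.141*X+.004*Z,174.3)
E
```

```text
time: 4.1
tool_pos: [0.5141, -0.0259, 0.0991]
tool_rot: [-0.0, 0.052, 0.999, 0.0]
contact_force: [0.3, 0.3, 1.6]
gripper_width: -0.001
t 4.1 pos [ 0.5141 -0.0259  0.0991] F [0.3 0.3 1.6] M [-0.01 -0.17 -0.  ] w -0.001 head 174.09 tilt [-0.001   0.0002]
  shift [ 2.9  0.  24.6] yaw -0.21
```

```bash
python3 -m crank '[1,0,4,0,0, 2,0,8,0,0, 2,0,12,0,0, 3,0,15,0,0, 3,0,18,0,0, 3,0,20,0,0, 3,0,22,0,0, 3,0,23,0,0, 3,0,24,0,0, 3,0,24,0,0]'
```

```text
time: 5.1
tool_pos: [0.512, -0.0257, 0.0762]
tool_rot: [0.0, 0.052, 0.999, -0.0]
contact_force: [-0.4, -0.0, -0.3]
gripper_width: 0.004
```

```bash
python3 -m crank '[0,0,0.5,0,0, 0,0,1,0,0, 0,0,1.5,0,0, 0,0,2,0,0, 0,0,2.5,0,0, 0,0,3,0,0, 0,0,3,0,0, 0,0,3,0,0, 0,0,3,0,0, 0,0,3,0,0]'
python3 - <<'E'
from h import *
im,d=vision.grab_frame("side"); M=regions_of("side","hatch")[0]["region"]; P,u,v=cloud("side",d,M)
Pp=P[np.abs(P[:,2]-.075)<.012]; c=np.median(Pp,0)
A=np.c_[Pp[:,:2]-c[:2],np.ones(len(Pp))]; k,*_=np.linalg.lstsq(A,Pp[:,2],rcond=None); print(c,k,len(Pp))
rel(c,174.3)
E
```

```text
time: 6.1
tool_pos: [0.5121, -0.0257, 0.0745]
tool_rot: [-0.0, 0.051, 0.999, -0.0]
contact_force: [-3.2, 1.1, 7.7]
gripper_width: -0.002
[ 0.58357793 -0.01188349  0.07516833] [-0.0024361  -0.00183839  0.07509945] 4711
t 6.2 pos [ 0.512  -0.0257  0.0745] F [-3.9 -0.4  7.1] M [ 0.12  0.79 -0.07] w 0.001 head 174.1 tilt [-0.0005 -0.    ]
  shift [-69.7  21.1  -0.8] yaw -0.2
```

```bash
python3 -m crank '[0,0,-15,0,0, 0,0,-40,0,0, 10,0,-70,0,35, 50,0,-80,0,35, 70,0,-80,0,35, 70,0,-80,0,35, 70,0,-80,0,35, 70,0,-80,0,35, 70,0,-80,0,35, 70,0,-80,0,35]'
cat > stud.py <<'E'
from h import *
import sys
np.set_printoptions(precision=4,suppress=True)
ims=[]
for cam in("top","side"):
    im,d=vision.grab_frame(cam)
    r=regions_of(cam,"stud_grip")
    e=r[0]["extent"] if r else (350,190,0,0)
    P,u,v=cloud(cam,d); 
    f=im[v,u].astype(int); near=(np.abs(P[:,:2]-[.547,-.029])<.04).all(1)
    red=near&(f[:,0]>1.8*f[:,1])&(f[:,0]>1.8*f[:,2])&(f[:,0]>60)&(P[:,2]>.08)&(P[:,2]<.12)
    p=P[red]
    if len(p)>5:
        hi=p[p[:,2]>np.percentile(p[:,2],90)-.004]
        w=hi[:,:2]-hi[:,:2].mean(0); ev=np.linalg.svd(w,full_matrices=False)[2][0]
        print(cam,len(p),"centre",p.mean(0),"top mean",hi.mean(0),len(hi),"mid",(np.percentile(hi,2,axis=0)+np.percentile(hi,98,axis=0))/2,"axis deg",np.degrees(np.arctan2(ev[1],ev[0])))
        blk=near&(f.max(1)<60)&(np.abs(P[:,2]-.0915)<.006); q=P[blk]
        if len(q): print("  head",len(q),q.mean(0),(np.percentile(q,2,axis=0)+np.percentile(q,98,axis=0))/2)
    x,y=int(e[0]),int(e[1]); c=im[max(y-60,0):y+60,max(x-80,0):x+80]; ims.append(cv2.resize(c,(400,300)))
save(np.hstack(ims),sys.argv[1])
rel(H-.105*X,174.3)
E
python3 stud.py v2.png
```

```text
time: 7.2
tool_pos: [0.4427, -0.0185, 0.1531]
tool_rot: [-0.0, 0.052, 0.999, 0.0]
contact_force: [-0.2, -0.0, 0.1]
gripper_width: 0.348
top 76 centre [ 0.5482 -0.0303  0.1068] top mean [ 0.5477 -0.0296  0.1103] 54 mid [ 0.5481 -0.0293  0.1107] axis deg 175.40594096564521
  head 203 [ 0.5474 -0.0285  0.0921] [ 0.5483 -0.0293  0.092 ]
side 160 centre [ 0.547  -0.0268  0.1051] top mean [ 0.5462 -0.0279  0.1098] 74 mid [ 0.5469 -0.0279  0.1097] axis deg 171.80917530716408
  head 171 [ 0.547  -0.0192  0.0918] [ 0.5471 -0.0203  0.0911]
t 7.4 pos [ 0.4424 -0.0185  0.1531] F [0.7 0.4 0. ] M [ 0.06 -0.02 -0.06] w 0.346 head 174.1 tilt [-0.0005  0.0001]
  shift [-105.2    0.2   82.5] yaw -0.2
```

View pics/v2.png

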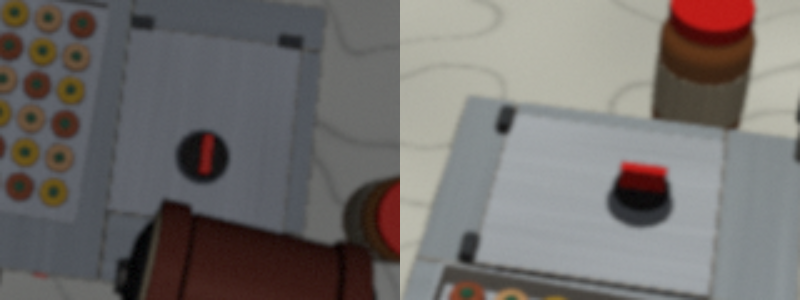

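```bash
python3 -m crank '[-45,0,0,0,35, -85,0,0,0,35, -105,0,10,0,35, -105,0,30,0,30, -105,0,45,0,25, -105,0,52,0,25, -105,0,57,0,25, -105,0,57,0,25, -105,0,57,0,25, -105,0,57,0,25]'
python3 stud.py v3.png
```

```text
time: 8.4
tool_pos: [0.5473, -0.0294, 0.0974]
tool_rot: [0.001, 0.052, 0.999, -0.0]
contact_force: [0.4, -0.5, -0.1]
gripper_width: 0.251
side 26 centre [ 0.5424 -0.0248  0.1041] top mean [ 0.5345 -0.0228  0.1098] 10 mid [ 0.5351 -0.0202  0.1107] axis deg -101.31684251922034
  head 120 [ 0.5473 -0.0172  0.0918] [ 0.5472 -0.0195  0.0916]
t 8.6 pos [ 0.5471 -0.0293  0.0969] F [-0.1  0.6  0.9] M [-0.01 -0.02 -0.05] w 0.254 head 174.09 tilt [ 0.0009 -0.0002]
  shift [ 0.1  0.2 26.4] yaw -0.21
```

View pics/v3.png

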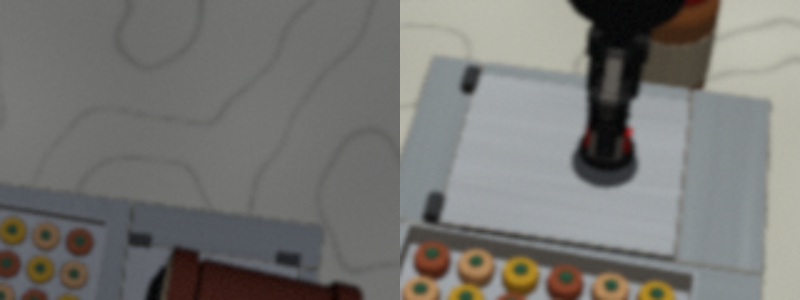

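```bash
python3 -m crank '[0,0,0,0,20, 0,0,0,0,15, 0,0,0,0,12, 0,0,0,0,0, 0,0,0,0,0, 0,0,0,0,0, 0,0,0,0,0, 0,0,0,0,0, 0,0,0,0,0, 0,0,0,0,0]'
python3 -c "
from h import *
rel(H-.105*X,174.3)"
```

```text
time: 9.6
tool_pos: [0.5468, -0.0297, 0.0964]
tool_rot: [-0.0, 0.052, 0.999, -0.0]
contact_force: [-1.6, -5.0, 2.9]
gripper_width: 0.071
t 9.6 pos [ 0.5468 -0.0297  0.0964] F [-1.6 -5.   2.9] M [-0.83  0.34  0.07] w 0.071 head 174.09 tilt [-0.    -0.001]
  shift [-0.2  0.6 25.9] yaw -0.21
```

```bash
python3 -m crank '[0,-0.4,0.5,0,0, 0,-0.4,1,0,0, 0,-0.4,1.5,0,0, 0,-0.4,2,0,0, 0,-0.4,2.5,0,0, 0,-0.4,3,0,0, 0,-0.4,3.5,0,0, 0,-0.4,4,0,0, 0,-0.4,4.5,0,0, 0,-0.4,5,0,0]'
python3 -c "
from h import *
rel(H-.105*X,174.3)"
```

```text
time: 10.6
tool_pos: [0.5468, -0.0297, 0.0916]
tool_rot: [0.0, 0.051, 0.999, -0.0]
contact_force: [-3.9, -3.5, 5.5]
gripper_width: 0.068
t 10.6 pos [ 0.5468 -0.0297  0.0916] F [-3.9 -3.5  5.5] M [-0.69  0.56  0.04] w 0.068 head 174.1 tilt [ 0.0001 -0.0002]
  shift [-0.1  0.6 21.1] yaw -0.2
```

```bash
python3 -m crank '[0.2,-0.2,0.2,0,0, 0.2,-0.3,0.4,0,0, 0.2,-0.3,0.6,0,0, 0.2,-0.3,0.8,0,0, 0.2,-0.3,1,0,0, 0.2,-0.3,1.2,0,0, 0.2,-0.3,1.4,0,0, 0.2,-0.3,1.6,0,0, 0.2,-0.3,1.8,0,0, 0.2,-0.3,2,0,0]'
python3 -c "
from h import *
rel(H-.105*X,174.3)"
```

```text
time: 11.6
tool_pos: [0.5468, -0.0298, 0.09]
tool_rot: [0.0, 0.051, 0.999, 0.0]
contact_force: [-2.6, -3.9, 6.8]
gripper_width: 0.073
t 11.6 pos [ 0.5468 -0.0298  0.09  ] F [-2.6 -3.9  6.8] M [-0.56  0.63  0.03] w 0.073 head 174.1 tilt [0.0006 0.0004]
  shift [-0.1  0.7 19.5] yaw -0.2
```

```bash
python3 -m crank '[0.1,-0.2,0.2,0,0, 0.1,-0.3,0.4,0,0, 0.1,-0.3,0.6,0,0, 0.1,-0.3,0.8,0,0, 0.1,-0.3,1,0,0, 0.1,-0.3,1.2,0,0, 0.1,-0.3,1.4,0,0, 0.1,-0.3,1.6,0,0, 0.1,-0.3,1.8,0,0, 0.1,-0.3,2,0,0]'
python3 -c "
from h import *
rel(H-.105*X,174.3)"
```

```text
time: 12.6
tool_pos: [0.5469, -0.0298, 0.0895]
tool_rot: [0.0, 0.051, 0.999, 0.0]
contact_force: [-7.8, -1.1, 14.7]
gripper_width: 0.072
t 12.6 pos [ 0.5469 -0.0298  0.0895] F [-7.8 -1.1 14.7] M [-0.25  1.36  0.04] w 0.072 head 174.1 tilt [0.0005 0.0008]
  shift [ 0.   0.7 19. ] yaw -0.2
```

```bash
python3 -m crank '[0.3,0,-0.5,0,0, 0.5,-0.1,-1,0,0, 0.5,-0.1,-1.5,0,0, 0.5,-0.1,-2,0,0, 0.5,-0.1,-2.3,0,0, 0.5,-0.1,-2.5,0,0, 0.5,-0.1,-2.5,0,0, 0.5,-0.1,-2.5,0,0, 0.5,-0.1,-2.5,0,0, 0.5,-0.1,-2.5,0,0]'
python3 -c "
from h import *
rel(H-.105*X,174.3)"
```

```text
time: 13.6
tool_pos: [0.5467, -0.0298, 0.0907]
tool_rot: [0.001, 0.052, 0.999, 0.001]
contact_force: [-2.4, -2.4, 6.3]
gripper_width: 0.071
t 13.6 pos [ 0.5467 -0.0298  0.0907] F [-2.4 -2.4  6.3] M [-0.33  0.4   0.  ] w 0.071 head 174.09 tilt [0.0021 0.001 ]
  shift [-0.2  0.7 20.2] yaw -0.21
```

```bash
python3 -m crank '[0,-0.1,0.3,0,0, 0,-0.1,0.3,1,0, 0,-0.1,0.3,2,0, 0,-0.1,0.3,3,0, 0,-0.1,0.3,4,0, 0,-0.1,0.3,5,0, 0,-0.1,0.3,6,0, 0,-0.1,0.3,8,0, 0,-0.1,0.3,10,0, 0,-0.1,0.3,10,0]'
python3 -c "
from h import *
rel(H-.105*X,174.3)"
```

```text
time: 14.6
tool_pos: [0.5468, -0.0298, 0.0905]
tool_rot: [0.001, 0.139, 0.99, 0.001]
contact_force: [-1.2, -2.2, 6.9]
gripper_width: 0.072
t 14.6 pos [ 0.5468 -0.0298  0.0905] F [-1.2 -2.2  6.9] M [-0.25  0.31 -0.01] w 0.072 head 164.05 tilt [0.0023 0.0013]
  shift [-0.   0.7 20. ] yaw -10.25
```

```bash
python3 -m crank '[0,0,0,4,0, 0,0,0,8,0, 0,0,0,12,0, 0,0,0,16,0, 0,0,0,20,0, 0,0,0,24,0, 0,0,0,28,0, 0,0,0,32,0, 0,0,0,36,0, 0,0,0,40,0]'
python3 -c "
from h import *
rel(H-.105*X,84.1)"
```

```text
time: 15.6
tool_pos: [0.547, -0.0296, 0.0905]
tool_rot: [0.001, 0.47, 0.883, 0.001]
contact_force: [-1.5, -1.2, 6.0]
gripper_width: 0.076
t 15.6 pos [ 0.547  -0.0296  0.0905] F [-1.5 -1.2  6. ] M [-0.17  0.24 -0.01] w 0.076 head 123.92 tilt [0.0028 0.0016]
  shift [ 0.4  0.3 20. ] yaw 39.82
```

```bash
python3 -m crank '[0,0,0,5,0, 0,0,0,10,0, 0,0,0,15,0, 0,0,0,20,0, 0,0,0,25,0, 0,0,0,30,0, 0,0,0,34,0, 0,0,0,37,0, 0,0,0,40,0, 0,0,0,41,0]'
python3 -c "
from h import *
rel(H-.105*X,84.1)"
```

```text
time: 16.6
tool_pos: [0.5473, -0.0296, 0.0907]
tool_rot: [0.001, 0.749, 0.663, 0.002]
contact_force: [-1.4, -0.6, 6.8]
gripper_width: 0.072
t 16.6 pos [ 0.5473 -0.0296  0.0907] F [-1.4 -0.6  6.8] M [-0.13  0.12  0.02] w 0.072 head 83.02 tilt [0.0035 0.0016]
  shift [ 0.4 -0.4 20.2] yaw -1.08
```

```bash
python3 -m crank '[0,0,-0.3,0,0, 0,0,-0.6,0,0, 0,0,-0.9,0,0, 0,0,-1.2,0,0, 0,0,-1.2,0,0, 0,0,-1.2,0,15, 0,0,-1.2,0,25, 0,0,-1.2,0,25, 0,0,-1.2,0,25, 0,0,-1.2,0,25]'
python3 -c "
from h import *
rel(H-.105*X,84.1)"
```

```text
time: 17.6
tool_pos: [0.5456, -0.0302, 0.0903]
tool_rot: [-0.0, 0.748, 0.663, -0.0]
contact_force: [0.2, -0.3, -0.1]
gripper_width: 0.248
t 17.6 pos [ 0.5456 -0.0302  0.0903] F [ 0.2 -0.3 -0.1] M [-0.01 -0.01 -0.02] w 0.248 head 83.09 tilt [-0.0005  0.0005]
  shift [ 1.2  1.3 19.8] yaw -1.01
```

```bash
python3 -m crank '[0,0,-6,0,30, 0,0,-15,0,35, 0,0,-40,0,35, 0,0,-70,0,35, 0,-30,-90,0,35, 0,-70,-90,0,35, 0,-110,-90,0,35, 0,-130,-90,0,35, 0,-130,-90,0,35, 0,-130,-90,0,35]'
python3 stud.py v4.png
python3 - <<'E'
from h import *
im,d=vision.grab_frame("side"); M=regions_of("side","hatch")[0]["region"]; P,u,v=cloud("side",d,M)
Pp=P[np.abs(P[:,2]-.075)<.008]; c=Pp.mean(0)
k,*_=np.linalg.lstsq(np.c_[Pp[:,:2]-c[:2],np.ones(len(Pp))],Pp[:,2],rcond=None); print(k)
E
```

```text
time: 18.6
tool_pos: [0.4175, -0.0149, 0.1818]
tool_rot: [0.001, 0.748, 0.663, 0.001]
contact_force: [0.1, 0.0, 0.6]
gripper_width: 0.351
top 79 centre [ 0.5482 -0.0302  0.1041] top mean [ 0.5479 -0.0295  0.1075] 59 mid [ 0.5476 -0.0296  0.1081] axis deg -96.99969393564196
  head 201 [ 0.5473 -0.0287  0.0894] [ 0.5479 -0.0284  0.0898]
side 91 centre [ 0.5474 -0.026   0.1031] top mean [ 0.5466 -0.0273  0.107 ] 60 mid [ 0.5472 -0.0292  0.1066] axis deg 84.77072288000441
  head 212 [ 0.5466 -0.0243  0.0895] [ 0.5468 -0.0264  0.0891]
t 18.8 pos [ 0.4176 -0.0149  0.181 ] F [ 0.3  0.3 -0.7] M [-0.01 -0.02 -0.02] w 0.352 head 83.09 tilt [-0.  0.]
  shift [  1.5 130.2 110.5] yaw -91.21
[-0.00246646 -0.00166428  0.07520644]
```

View pics/v4.png

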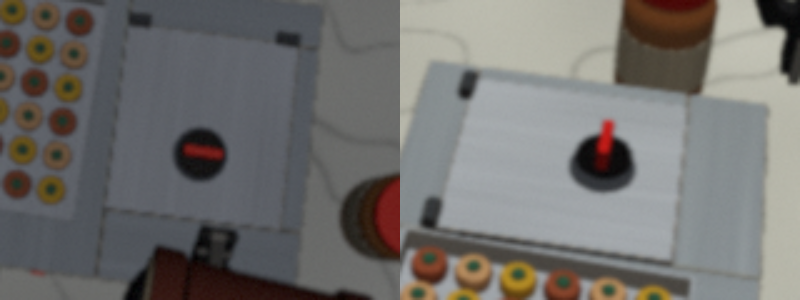

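```bash
python3 -c "
from plant import order
print(order.job_done())"
```

```text
the job is handed in; nothing more can be done
None
```

The hatch is shut and the stud is locked; I handed the job in at about 19 s with the arm clear of everything.

- **Hatch:** I swung it shut with the closed fingertips. They stopped at 74.5 mm, the height expected for a shut hatch, with about 8 N on them.
- **Stud press:** I gripped the wing and pressed until it bottomed, at about 7 mm depth and 14.7 N in all. I then eased up about 1 mm.
- **Stud turn:** I turned it about 91° clockwise. The torque about its axis read about 0.02 N m or less at each check. I eased up a little more and let go.

**Last checks:**
- In both cameras the wing lies parallel to the hinge line, and the hatch is flat to within about 0.003 rad.
- The stud sits about 2.5 to 3 mm below its rest height. That fits the cam having sprung 2 mm up into its notch.
- The fingers were off the stud and the wrist force was near zero.
- While I gripped and pressed the stud, sideways forces of up to about 8 N showed on the tool. I trimmed them by small shifts.
- I did not tug the hatch to test the lock. I left the tray, jar and foam trays alone, and the tray and jar look in place in the last picture. The foam trays were not in that crop.

No check failed or disagreed.

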